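# Complete the fittings batch, drop it through the gate box and bolt the trap

## Robot

A 6-joint arm with a two-finger parallel gripper is mounted at the origin on the work surface. World frame = base frame: x ahead of the robot, y to its left, z up, the work surface at z = 0. Lengths are in m, angles in rad, forces in N, time in s.
With the tool pointing down it reaches from about 0.35 to 0.775 m from the base axis. Payload 5.5 kg.
Tool frame: the origin (TCP) lies between the finger pads; the fingertips stand 8 mm ahead of it and the grasp point (between the pads) lies 11 mm behind it; z points along the fingers, y is the line along which they close (so a half turn about z gives the same grasp; the last joint's range is limited). The gripper opens to 85 mm and grips with 20 to 120 N. Pads are 22 mm wide; open, the fingers measure 114 mm over their backs; the gripper's body (76 mm by 85 mm) begins 54 mm behind the grasp point. The pads swing forward as they close: fully open they stand 13 mm farther back than shut.
Start: joints at [-1.478, 0.313, 0.046, 1.304, 0, 1.431], TCP at [0.133, -0.56, 0.239] pointing down, gripper open.
Joint ranges: [-2.76, 2.76], [-0.86, 1.69], [-1.03, 1.26], [-2.2, 2.34], [-1.47, 1.5], [-3.14, 3.14]. Speed limits (rad/s): [2.57, 2.57, 3.14, 3.14, 3.14, 3.14].

## Interface

Orientations are given as a unit quaternion [w, x, y, z].
In Python, from workcell import status, vision, job gives the robot as it stands. The module is installed in compiled form; this text tells all that it offers.
- The arm moves only by the tool apply_moves, never from a script. Its argument "moves" is one flat list of numbers, 6 for each row, row after row: the shift along the world's x, y, z in units of 25 mm (1.0 is 25 mm), then the turn, a rotation vector about the world's x, y, z in rad. In form: [x, y, z, rx, ry, rz, x, y, z, rx, ry, rz, ...]. A call has 1 to 20 rows; each row is the pose to reach, as a shift and turn from the pose commanded when the call began; what a row does not reach only later rows make up. A row lasts 1/12 s, in which the tool goes at most 41.7 mm and 7.16 degrees, less where a joint would pass 70% of its speed; a pose out of reach is approached as far as the arm can. A call with a gripper value outside its range is refused whole. "claw" is the opening in per cent of the stroke, from 0 (shut) to 100 (fully open), set as the call begins (left out, the last holds). The fingers move at their own pace and stop on an object; "newtons" is the grip in N (left out, the last holds). Time passes only in rows, so rows that repeat a pose let the fingers close. It gives the time, the measured TCP pose, the force, the opening and the grip force at its end, in the units of the state.
- status.get_state(): the state, without advancing time (a new reading comes with each control period).
- vision.read_camera(name): name is "side" or "top" or "wrist"; returns a dict with "image" (480x640x3 uint8, blue, green, red), "camera_matrix" (3x3 intrinsics, pixels), "dist_coeffs" ([k1, k2, p1, p2, k3] as OpenCV has them; the pictures are not rectified), "camera_from_world" (4x4, takes a point from world to camera coordinates). Camera axes: x right, y down, z forward; pixel columns grow to the right and rows downward; lengths in m; the calibration is good to about 2 mm. A picture is of the moment at which its call begins. There is no depth.
- job.hand_in(): hands the job in; it is judged then, once.
The state is a dict: "clock": time; "joint_pos": joint angles; "qvel": joint speeds; "tau": joint torques, N m; "tcp_pos": TCP position; "orientation": TCP orientation; "wrist_force": force on the tool from outside, world axes, zero at the start; "ft_torque": the same for the moment, N m; "finger_gap": finger opening in m; "grip_force": force on a finger pad.
Only numpy, scipy, OpenCV 4.12 (cv2) and the standard library are available. Lean on these libraries where they do the work, as an engineer would, in place of code of your own. Each camera call takes 0.05 s, during which the arm holds its last target. There are 200 camera calls.

## Task

Take the chrome tube out of the grey crate and put it into the gate box with the elbow and the tee that are already there. Then swing the trap open with the yellow-gripped lever so that all three fittings drop into the blue tray underneath, swing the trap fully shut again and slide the red-knobbed bolt fully home so the lever is locked. Leave the other tubes in the crate and everything else on the bench where it is.

Things in the scene. Friction and masses are not known exactly. Their poses are not given: they have to be found in the camera images.
- hopper: Gate box: fixed grey open-topped steel box on four legs, its bottom a hinged trap. Origin on the bench under its centre, x and y along its sides, z up; turned up to 0.2 rad. Inside 180 (x) x 150 (y) mm, walls 4 mm; shut trap surface 219 mm, rim 285 mm above the bench. Legs at x +-105, y -120 and +170 mm. Lever on its -x side (towards the robot), bolt ledge outside its -y wall (ledge top 288 mm high).
- tray: Blue open catch tray, 220 (x) x 270 (y) x 60 mm, walls 5 mm, lined floor 9 mm high, fixed under the gate box between its legs; a clear upright guard sheet stands over its +y edge up to the box. Origin at the centre of its underside, 25 mm to +y of the gate box origin, same axes.
- trap (a joint): Trap angle, rad: 0 shut, 1.1 fully open (hard stops); may start slightly ajar. Leaf and crank lever are one piece on a shaft along the gate box's -y bottom edge, parallel to its x. Stiff hinge (0.9 N m, about 8 N at the grip): stays where left, even loaded. At 0 the lever leans 0.55 rad from upright to -y; opening swings it over the top to 0.55 rad to +y and the leaf's +y edge goes down.
- trap_hinge (a point): Point on the trap's shaft axis straight below the lever grip's arc (same x in the gate box frame as trap_handle): gate box x -165, y -79, 214 mm above the bench. Its own x axis is the shaft axis.
- trap_handle (a point): Middle of the yellow round grip of the lever: diameter 16 mm, 61 mm long, parallel to the shaft (gate box x), 120 mm from the shaft. About 316 mm above the bench when shut, 334 mm at the top of its arc. The 8 x 20 mm lever plate carries its +x end, 31 mm from the middle; its -x end is free.
- bolt (a joint): Bolt travel, m: 0 drawn back, 0.045 fully home (hard stop), growing towards the gate box's -x. Starts at 0 to 0.01. Slides stiffly (3 N), stays where left. Its 10 mm rod passes just beside the shut lever, on the side it opens to, and locks it; it gets past only if the trap is shut to within about 0.04 rad. From 0.02 on it obstructs the lever.
- bolt_knob (a point): Middle of the upright red bolt knob, a 18 mm diameter post standing 43 mm over the rod axis, this point 17 mm below its top and about 322 mm above the bench, 34 mm above the ledge. When drawn it is at gate box x -30, y -107 mm.
- crate: Grey open plastic crate, 200 (x) x 340 (y) x 60 mm, walls and floor 5 mm, origin at the centre of its underside. Fixed. Four tubes lie in it side by side, about 75 mm apart along its y, each roughly along its x, in any order.
- chrome_tube: The wanted part: a bright chrome (silver) straight tube 140 mm long, 28 mm diameter, with a square nut (40 x 40 mm, 24 mm long) at each end, 92 mm of plain tube between. Origin at its middle on the tube axis, own x along the tube. About 0.2 kg. Its axis lies 20 mm above the crate floor.
- black_tube: Black tube of the same shape and size as the chrome one, origin at its middle on the tube axis, own x along the tube. Not wanted: it stays in the crate.
- brass_tube: Brass (yellow) tube of the same shape and size as the chrome one, origin at its middle on the tube axis, own x along the tube. Not wanted: it stays in the crate.
- blue_tube: Blue plastic tube of the same shape and size as the chrome one, origin at its middle on the tube axis, own x along the tube. Not wanted: it stays in the crate.
- elbow: Chrome elbow fitting with brass nuts, 60 x 60 mm overall, 32 mm thick, origin at the corner where the axes of its legs meet. About 0.1 kg. Starts on the trap inside the gate box.
- tee: Chrome tee fitting with dark nuts, 80 mm long with a 40 mm branch, 32 mm thick, origin where the axes of the run and branch meet. About 0.12 kg. Starts on the trap inside the gate box.
- spanner: Steel spanner, 190 mm, lying on the bench (bystander), origin at its underside.
- polish: Bottle, 60 mm diameter, 170 mm tall, standing on the bench (bystander), origin at its underside.
- tape_roll: White tape roll, 70 mm diameter, 20 mm high, lying flat (bystander), origin at its underside.
Not all that is in view belongs to the job. Leave any pink look-alike of the chrome_tube alone. What is shaped like the tee but turquoise is not meant.

How it is judged:
On the way, in this order (a step that is already met when the one before it is completed fails the run):
1. the chrome tube lies released in the gate box, with the elbow and the tee, on the trap (x of chrome_tube in the frame of hopper between -0.09 and 0.09 m and y of chrome_tube in the frame of hopper between -0.075 and 0.075 m and z of chrome_tube in the frame of hopper between 0.219 and 0.283 m and x of elbow in the frame of hopper between -0.09 and 0.09 m and y of elbow in the frame of hopper between -0.075 and 0.075 m and z of elbow in the frame of hopper between 0.219 and 0.283 m and x of tee in the frame of hopper between -0.09 and 0.09 m and y of tee in the frame of hopper between -0.075 and 0.075 m and z of tee in the frame of hopper between 0.219 and 0.283 m and contact force between chrome_tube and the fingers below 0.05 N and linear speed of chrome_tube below 0.05 m/s), for 0.2 s.
2. the trap is swung open and all three fittings have dropped into the tray (value of joint trap above 0.5 rad and x of chrome_tube in the frame of tray between -0.105 and 0.105 m and y of chrome_tube in the frame of tray between -0.13 and 0.13 m and z of chrome_tube in the frame of tray between 0 and 0.11 m and x of elbow in the frame of tray between -0.105 and 0.105 m and y of elbow in the frame of tray between -0.13 and 0.13 m and z of elbow in the frame of tray between 0 and 0.11 m and x of tee in the frame of tray between -0.105 and 0.105 m and y of tee in the frame of tray between -0.13 and 0.13 m and z of tee in the frame of tray between 0 and 0.11 m), for 0.2 s.
At the end, for the whole second after the job is handed in: The trap is shut (within 0.05 rad), the bolt is slid home (at least 38 of its 45 mm), and the chrome tube, the elbow and the tee lie at rest in the blue tray (value of joint trap below 0.05 rad and value of joint bolt above 0.038 m and x of chrome_tube in the frame of tray between -0.105 and 0.105 m and y of chrome_tube in the frame of tray between -0.13 and 0.13 m and z of chrome_tube in the frame of tray between 0 and 0.11 m and linear speed of each of chrome_tube, elbow, tee below 0.03 m/s and x of elbow in the frame of tray between -0.105 and 0.105 m and y of elbow in the frame of tray between -0.13 and 0.13 m and z of elbow in the frame of tray between 0 and 0.11 m and x of tee in the frame of tray between -0.105 and 0.105 m and y of tee in the frame of tray between -0.13 and 0.13 m and z of tee in the frame of tray between 0 and 0.11 m); the robot touches nothing.
It fails at once if another tube is taken out of the crate (z of any of black_tube, brass_tube, blue_tube in the frame of crate above 0.1 m or horizontal distance between any of black_tube, brass_tube, blue_tube and crate above 0.2 m).
It fails at once if something else on the bench is shoved more than 40 mm from its place or knocked over (distance of any of spanner, polish, tape_roll from where it was at the start of the episode above 0.04 m or angle between any of spanner, polish, tape_roll's own z axis and vertical above 0.5 rad).
It also fails if it takes over 67 s, if anything falls off the work surface, if the arm or the gripper's body presses on something with over 40 N, if the wrist force passes 120 N, or if a joint passes its speed limit or range.

## Working session

There is one attempt and no reset: what is moved stays moved. The work goes in short steps, Python scripts to look and compute and a tool call to move; the robot and the scene stay as the last step left them, time stands still between calls to the robot, and variables do not carry over. Pictures are saved under pics/ and viewed, at most 10 in all, crops included, and the job is handed in when it is done.

Besides the shell and the picture viewer there is one more tool, called after "Call:" as name(argument=value, ...) on one line, values as JSON. apply_moves: Moves the arm, as the interface text tells. Its arguments: {"type":"object","properties":{"moves":{"type":"array","items":{"type":"number"}},"claw":{"type":"number"},"newtons":{"type":"number"}},"required":["moves"]}

```bash
mkdir -p pics; cat > h.py <<'E'
import numpy as np, cv2
from workcell import status, vision, job
def cam(n):
    c=vision.read_camera(n); c={k:np.array(v) for k,v in c.items()}; return c
def ray(c,uv):
    p=cv2.undistortPoints(np.array(uv,float).reshape(-1,1,2),c['camera_matrix'].astype(float),c['dist_coeffs'].astype(float)).reshape(-1,2)
    T=c['camera_from_world'];R=T[:3,:3];o=-R.T@T[:3,3]
    return o,(np.c_[p,np.ones(len(p))]@R)
def on_z(c,uv,z):
    o,d=ray(c,uv); return o+d*((z-o[2])/d[:,2])[:,None]
def proj(c,P):
    T=c['camera_from_world']; P=np.array(P,float).reshape(-1,3)
    return cv2.projectPoints(P,cv2.Rodrigues(T[:3,:3])[0],T[:3,3],c['camera_matrix'].astype(float),c['dist_coeffs'].astype(float))[0].reshape(-1,2)
E
python3 - <<'E'
from h import *
for n in ('top','side'):
    c=cam(n); cv2.imwrite(f'pics/{n}0.png',c['image']); T=c['camera_from_world']; print(n,(-T[:3,:3].T@T[:3,3]).round(3),T[:3,:3].round(2).tolist())
print(status.get_state())
E
```

```text
top [0.466 0.035 1.225] [[0.02, -1.0, -0.01], [-1.0, -0.02, -0.07], [0.07, 0.01, -1.0]]
side [1.109 0.542 0.891] [[-0.64, 0.77, -0.01], [0.53, 0.43, -0.74], [-0.57, -0.47, -0.68]]
{'clock': 0.1, 'joint_pos': array([-1.47759792e+00,  3.13934352e-01,  4.50995734e-02,  1.30359614e+00,
       -3.56609287e-05,  1.43123574e+00]), 'qvel': array([ 0.00219265, -0.00118242,  0.00158484,  0.00120911,  0.00077122,
        0.00199154]), 'tau': array([ 2.41399379e-03, -4.81726885e+01,  2.99242598e+01,  1.28439622e-02,
       -1.78183109e-04, -4.24933390e-06]), 'tcp_pos': array([ 0.13259246, -0.55905295,  0.23849573]), 'orientation': array([-8.17490401e-04,  9.93235213e-01,  1.16116940e-01,  1.11846605e-06]), 'wrist_force': array([ 0.63311541, -0.12228272,  0.11752213]), 'ft_torque': array([ 0.00971338, -0.01755286,  0.00073789]), 'grip_force': 0.0, 'finger_gap': 0.08551916897218997}
```

View pics/top0.png

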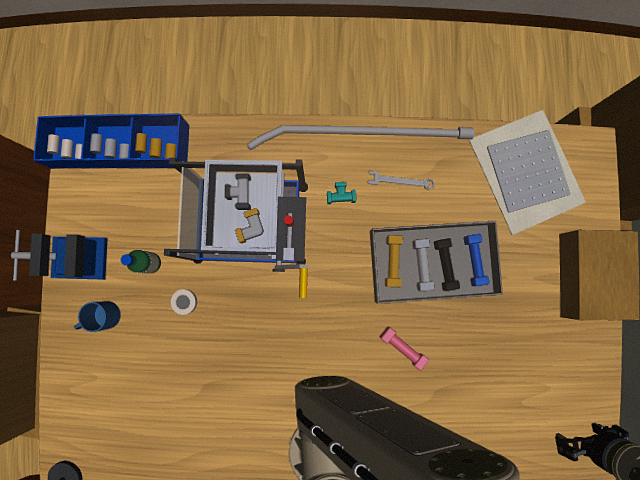

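View pics/side0.png

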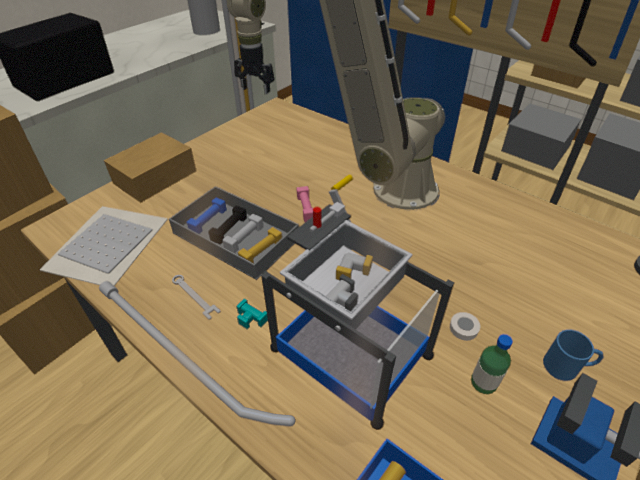

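Candidates in the top view are chrome at (423,265), black at (445,265), brass at (394,262), blue at (477,260) and the pink look-alike at (404,348). I choose the silver one at (423,265). The gate box is at about (242,207), with the yellow grip at (303,282) and the red knob at (289,219).

```bash
python3 - <<'E'
from h import *
c=cam('top'); im=c['image']; hsv=cv2.cvtColor(im,cv2.COLOR_BGR2HSV)
s=cam('side'); hs=cv2.cvtColor(s['image'],cv2.COLOR_BGR2HSV)
cv2.imwrite('pics/crop1.png',cv2.resize(im[120:310,165:510],None,fx=2.3,fy=2.3,interpolation=cv2.INTER_CUBIC))
def blob(h,lo,hi,roi):
    x0,y0,x1,y1=roi; m=np.zeros(h.shape[:2],np.uint8); m[y0:y1,x0:x1]=cv2.inRange(h,np.array(lo),np.array(hi))[y0:y1,x0:x1]
    n,l,st,ce=cv2.connectedComponentsWithStats(m); i=1+np.argmax(st[1:,4]); pts=np.argwhere(l==i)[:,::-1].astype(np.float32)
    return pts, ce[i], cv2.minAreaRect(pts)
def tri(u,v):
    o1,d1=ray(c,u);o2,d2=ray(s,v);d1=d1[0];d2=d2[0]
    a=np.linalg.lstsq(np.c_[d1,-d2],o2-o1,rcond=None)[0]; p,q=o1+a[0]*d1,o2+a[1]*d2
    return (p+q)/2,np.linalg.norm(p-q)
yt=blob(hsv,(18,120,120),(35,255,255),(285,255,325,310)); ys=blob(hs,(18,120,100),(35,255,255),(325,165,365,200))
rt=blob(hsv,(0,150,80),(6,255,255),(275,205,300,232)); rs=blob(hs,(0,150,60),(6,255,255),(308,200,328,232))
print('grip',yt[1:],ys[1:],tri(yt[1],ys[1])); print('knob',rt[1:],rs[1:],tri(rt[1],rs[1]))
print('grip z316',on_z(c,[yt[1]],.32)); print('knob ztop .339',on_z(c,[rt[1]],.339))
for r in [(408,230,434,298)]:
    t=blob(hsv,(0,0,115),(180,60,255),r); print('chrome',t[1:],len(t[0]),on_z(c,[t[1]],.03)); b=cv2.boxPoints(t[2]); print(on_z(c,b,.03).round(3).tolist())
E
```

```text
grip (array([307.8312369 , 285.80293501]), ((304.5, 282.0), (54.0, 39.0), 90.0)) (array([342.59322034, 182.08474576]), ((341.9665832519531, 182.75648498535156), (7.865268707275391, 25.363967895507812), 52.43141174316406)) (array([0.45729216, 0.06257439, 0.31268052]), np.float64(0.008488525903026413))
knob (array([288.19402985, 219.56716418]), ((288.0961608886719, 219.4807586669922), (9.21745777130127, 8.236878395080566), 78.69007110595703)) (array([316.72463768, 216.80434783]), ((316.5, 217.0), (20.0, 7.0), 90.0)) (array([0.59466717, 0.10401163, 0.32160262]), np.float64(0.003209836454463921))
grip z316 [[0.45990175 0.05899558 0.32      ]]
knob ztop .339 [[0.5931842  0.10146602 0.339     ]]
chrome (array([420.27655987, 266.1391231 ]), ((420.5, 263.5), (67.0, 25.0), 90.0)) 1186 [[ 0.51756612 -0.23829365  0.03      ]]
[[0.616, -0.204, 0.03], [0.617, -0.273, 0.03], [0.434, -0.274, 0.03], [0.433, -0.205, 0.03]]
```

View pics/crop1.png

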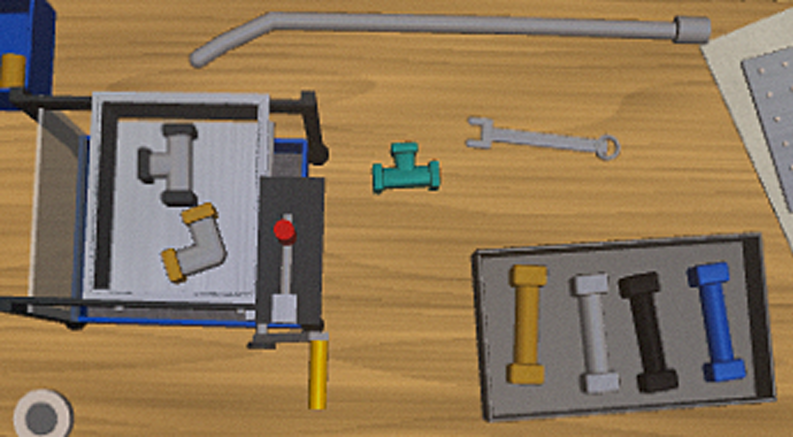

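The crop confirms that the silver tube at crop (594,333), full (423,265), is the chrome one. It lies between the brass and black tubes, and the tee and elbow are on the trap. Next I refine the measurements.

```bash
python3 - <<'E'
from h import *
c=cam('top'); im=c['image']; hsv=cv2.cvtColor(im,cv2.COLOR_BGR2HSV)
s=cam('side'); hs=cv2.cvtColor(s['image'],cv2.COLOR_BGR2HSV)
print('wood',hsv[300,340],'yel',hsv[282,303],'chrome',hsv[262:268,423].tolist(),'cratefloor',hsv[265,409], 'trap',hsv[230,215])
def blob(h,lo,hi,roi):
    x0,y0,x1,y1=roi; m=np.zeros(h.shape[:2],np.uint8); m[y0:y1,x0:x1]=cv2.inRange(h,np.array(lo),np.array(hi))[y0:y1,x0:x1]
    n,l,st,ce=cv2.connectedComponentsWithStats(m); i=1+np.argmax(st[1:,4]); pts=np.argwhere(l==i)[:,::-1].astype(np.float32)
    return pts, ce[i], cv2.minAreaRect(pts)
def tri(u,v):
    o1,d1=ray(c,u);o2,d2=ray(s,v);d1=d1[0];d2=d2[0]
    a=np.linalg.lstsq(np.c_[d1,-d2],o2-o1,rcond=None)[0]; p,q=o1+a[0]*d1,o2+a[1]*d2
    return ((p+q)/2).round(4),np.linalg.norm(p-q).round(4)
yt=blob(hsv,(20,215,120),(35,255,255),(285,255,325,310)); ys=blob(hs,(18,180,100),(35,255,255),(325,165,365,200))
print('grip',yt[1:],ys[1],tri(yt[1],ys[1]))
p=yt[0]; ends=[p[p[:,1]<p[:,1].min()+2].mean(0),p[p[:,1]>p[:,1].max()-2].mean(0)]; print('grip ends',ends,on_z(c,ends,.316).round(4).tolist(),on_z(c,[yt[1]],.320))
for v in (140,160,180):
    t=blob(hsv,(0,0,v),(180,70,255),(409,232,436,298)); b=cv2.boxPoints(t[2])
    print('chrome',v,len(t[0]),t[1:],on_z(c,[t[1],t[2][0]],.03).round(4).tolist())
    q=on_z(c,t[0],.03)[:,:2]; vx=cv2.fitLine(q.astype(np.float32),cv2.DIST_L2,0,.01,.01).ravel(); print(vx, np.ptp(q@vx[:2]))
# box rim
m=cv2.inRange(hsv,np.array((0,0,150)),np.array((180,40,255)))
cor=np.array([(93,94),(271,94),(84,301)])/2.3+[165,120]
print('rim',on_z(c,cor,.285).round(4).tolist())
cr=np.array([(474,252),(761,236),(774,399),(488,418)])/2.3+[165,120]
print('crate',on_z(c,cr,.06).round(4).tolist())
E
```

```text
wood [ 17 146 159] yel [ 26 230 210] chrome [[131, 14, 145], [107, 12, 146], [125, 11, 145], [160, 6, 139], [110, 5, 148], [45, 4, 142]] cratefloor [  0  14 113] trap [117  13 177]
grip (array([303.07 , 282.755]), ((303.0, 282.5), (29.0, 6.0), 90.0)) [342.28787879 182.33333333] (array([0.4649, 0.0703, 0.3197]), np.float64(0.0035))
grip ends [array([303.45456, 268.54544], dtype=float32), array([302.76923, 296.46155], dtype=float32)] [[0.4952, 0.069, 0.316], [0.4377, 0.069, 0.316]] [[0.46592337 0.06890667 0.32      ]]
chrome 140 136 (array([424.53676471, 264.46323529]), ((424.8438720703125, 264.01641845703125), (32.4522819519043, 5.024869918823242), 83.9909896850586)) [[0.5224, -0.25, 0.03], [0.5236, -0.2508, 0.03]]
[ 0.99384016  0.11082297  0.5224014  -0.2500006 ] 0.08831702864978513
chrome 160 6 (array([423.5, 240. ]), ((423.5, 240.0), (5.0, 0.0), 180.0)) [[0.5893, -0.2468, 0.03], [0.5893, -0.2468, 0.03]]
[ 0.02250418 -0.99974674  0.5892684  -0.2468147 ] 0.013823326706253247Traceback (most recent call last):
  File "<stdin>", line 17, in <module>
  File "<stdin>", line 7, in blob
    return _wrapfunc(a, 'argmax', axis=axis, out=out, **kwds)
    return bound(*args, **kwds)
ValueError: attempt to get argmax of an empty sequence
```

```bash
python3 - <<'E'
from h import *
c=cam('top'); im=c['image']; hsv=cv2.cvtColor(im,cv2.COLOR_BGR2HSV)
cor=np.array([(93,94),(271,94),(84,301)])/2.3+[165,120]
print('rim',on_z(c,cor,.285).round(4).tolist())
cr=np.array([(474,252),(761,236),(774,399),(488,418)])/2.3+[165,120]
print('crate',on_z(c,cr,.06).round(4).tolist())
for v in (120,125,130,135):
    m=np.zeros(im.shape[:2],np.uint8); m[232:296,409:436]=cv2.inRange(hsv,np.array((0,0,v)),np.array((180,80,255)))[232:296,409:436]
    p=np.argwhere(m)[:,::-1].astype(np.float32)
    n,l,st,ce=cv2.connectedComponentsWithStats(m); i=1+np.argmax(st[1:,4]); p=np.argwhere(l==i)[:,::-1].astype(np.float32)
    r=cv2.minAreaRect(p); print(v,len(p),p.mean(0),r,on_z(c,[r[0]],.03).round(4), [on_z(c,[q],.035).round(4).tolist() for q in (p[p[:,1]<248].mean(0),p[p[:,1]>280].mean(0))])
cv2.imwrite('pics/tube.png',cv2.resize(im[232:298,405:465],None,fx=8,fy=8,interpolation=cv2.INTER_NEAREST))
E
```

```text
rim [[0.7282, 0.2919, 0.285], [0.7301, 0.1209, 0.285], [0.5294, 0.2915, 0.285]]
crate [[0.611, -0.0991, 0.06], [0.638, -0.4383, 0.06], [0.4473, -0.4529, 0.06], [0.4201, -0.1179, 0.06]]
120 435 [424.65286 264.8023 ] ((425.70819091796875, 264.5299072265625), (51.34603500366211, 15.533896446228027), 84.14398956298828) [[ 0.5223 -0.2532  0.03  ]] [[[0.5802, -0.2423, 0.035]], [[0.4649, -0.2564, 0.035]]]
125 404 [424.4703  264.30695] ((424.56304931640625, 264.5986328125), (51.243202209472656, 13.13794231414795), 83.9909896850586) [[ 0.522  -0.2501  0.03  ]] [[[0.5803, -0.2421, 0.035]], [[0.465, -0.2555, 0.035]]]
130 284 [423.6866  256.72888] ((422.5, 260.0), (42.0, 13.0), 90.0) [[ 0.5344 -0.2443  0.03  ]] [[[0.5803, -0.242, 0.035]], [[0.4774, -0.2545, 0.035]]]
135 167 [424.56287 264.42514] ((424.6706848144531, 264.5365905761719), (33.46075439453125, 5.411145210266113), 83.6598129272461) [[ 0.5222 -0.2504  0.03  ]] [[[nan, nan, nan]], [[0.4774, -0.2559, 0.035]]]<stdin>:11: RuntimeWarning: Mean of empty slice.
  ret = um.true_divide(
```

View pics/tube.png

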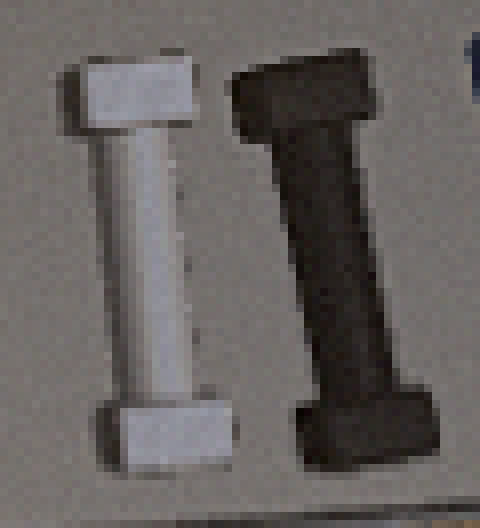

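In the zoom the chrome nuts' top faces are centred at (139,91) and (176,435), i.e. full (421.9,242.9) and (426.5,285.9). Nothing touches the tube.

```bash
python3 - <<'E'
from h import *
c=cam('top')
P=on_z(c,[(421.9,242.9),(426.5,285.9)],.045); d=P[0]-P[1]; print(P.round(4),P.mean(0).round(4),np.linalg.norm(d),np.arctan2(d[1],d[0]))
f=lambda L,z: on_z(c,np.array(L)/2.3+[165,120],z).round(4)[:,:2].tolist()
print('elbow right, nuts',f([(222,250),(200,213),(174,265),(211,240)],.235))
print('tee',f([(197,165),(179,130),(179,198),(145,163)],.235))
print('trap right edge/inner rim right',f([(258,150),(258,280)],.285),'inner left rim',f([(103,104),(94,290)],.285))
q=status.get_state(); print(((P.mean(0)[:2]-q['tcp_pos'][:2])/.025).round(3), q['tcp_pos'],q['orientation'])
E
```

```text
[[ 0.5798 -0.2389  0.045 ]
 [ 0.4642 -0.2522  0.045 ]] [ 0.522  -0.2456  0.045 ] 0.11632533012775981 0.11395370576659768
elbow right, nuts [[0.5861, 0.1693], [0.6225, 0.1924], [0.5703, 0.2164], [0.5958, 0.1805]]
tee [[0.6707, 0.1971], [0.706, 0.2165], [0.6372, 0.2139], [0.672, 0.2494]]
trap right edge/inner rim right [[0.6757, 0.1315], [0.5525, 0.1279]] inner left rim [[0.7184, 0.2817], [0.5399, 0.2824]]
[15.573 12.556] [ 0.13265011 -0.55946129  0.23917173] [-9.97566897e-05  9.93234612e-01  1.16124913e-01  1.52270947e-05]
```

Call:
apply_moves(moves=[1.5,1.2,0,0,0,-0.119,3,2.4,0,0,0,-0.119,4.5,3.6,0,0,0,-0.119,6,4.8,0,0,0,-0.119,7.5,6,0,0,0,-0.119,9,7.2,0,0,0,-0.119,10.5,8.4,-0.5,0,0,-0.119,12,9.6,-1,0,0,-0.119,13.5,10.8,-1.5,0,0,-0.119,14.8,12,-2.5,0,0,-0.119,15.57,12.56,-3.5,0,0,-0.119,15.57,12.56,-4.2,0,0,-0.119,15.57,12.56,-4.5,0,0,-0.119,15.57,12.56,-4.5,0,0,-0.119], claw=58, newtons=40)

```text
clock: 1.57
tcp_pos: [0.5219, -0.2409, 0.1214]
orientation: [-0.003, 0.998, 0.059, -0.003]
wrist_force: [-0.9, -0.6, -0.4]
finger_gap: 0.0494
grip_force: 0.0
```

```bash
python3 - <<'E'
from h import *
c=cam('wrist'); s=status.get_state(); print(s['tcp_pos'],s['orientation'])
u=np.array([np.cos(.114),np.sin(.114),0]); m=np.array([.522,-.2456,.045])
pts=proj(c,[m-.058*u,m,m+.058*u,[*s['tcp_pos'][:2],.045]]); print(pts.round(0))
im=c['image'].copy()
for p,k in zip(pts,[(0,0,255)]*3+[(0,255,0)]): cv2.circle(im,tuple(int(v) for v in p),4,k,-1)
cv2.imwrite('pics/w1.png',im)
E
```

```text
[ 0.52119171 -0.2427403   0.12372199] [-0.00172376  0.99827059  0.05870999 -0.00245016]
[[325. 342.]
 [326. 253.]
 [327. 149.]
 [321. 254.]]
```

View pics/w1.png

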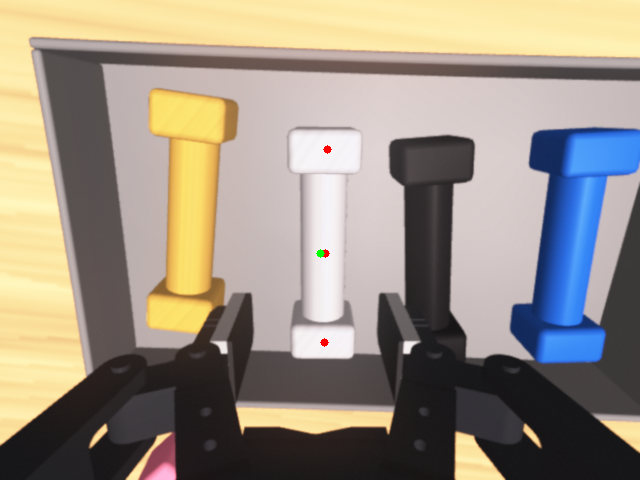

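The wrist view shows the chrome tube at (323,240), with my projected axis points lying on it. The fingers straddle it, clear of the black tube. Now I descend and grip.

Call:
apply_moves(moves=[0,0,-1,0,0,0,0,0,-2,0,0,0,0,0,-3,0,0,0,0,0,-3.8,0,0,0,0,0,-4.3,0,0,0,0,0,-4.3,0,0,0,0,0,-4.3,0,0,0,0,0,-4.3,0,0,0])

```text
clock: 2.28
tcp_pos: [0.5226, -0.2469, 0.0211]
orientation: [0.001, 0.998, 0.056, 0.001]
wrist_force: [-0.3, 0.2, 0.3]
finger_gap: 0.0493
grip_force: 0.0
```

Call:
apply_moves(moves=[0,0,0,0,0,0,0,0,0,0,0,0,0,0,0,0,0,0,0,0,0,0,0,0,0,0,0,0,0,0,0,0,0,0,0,0], claw=0)

```text
clock: 2.78
tcp_pos: [0.5229, -0.2464, 0.0212]
orientation: [0.001, 0.998, 0.057, 0.001]
wrist_force: [-0.4, -0.4, 6.0]
finger_gap: 0.0266
grip_force: 39.5
```

Call:
apply_moves(moves=[0,0,0.8,0,0,0,0,0,2.2,0,0,0,0,0,3.6,0,0,0,0,0,5,0,0,0,0,0.6,6.2,0,0,-0.01,0.2,1.2,7.4,0,0,-0.02,0.4,1.8,8.6,0,0,-0.03,0.6,2.4,9.8,0,0,-0.04,0.8,3.2,11,0,0,-0.05,1,4,12.2,0,0,-0.06,1.3,5,13.2,0,0,-0.07,1.6,6,14.2,0,0,-0.08,2,7.2,14.8,0,0,-0.09,2.4,8.5,15.2,0,0,-0.1,2.7,9.9,15.2,0,0,-0.11,3,11.3,15.2,0,0,-0.11,3.3,12.7,15.2,0,0,-0.11,3.6,14.1,15.2,0,0,-0.11,3.9,15.4,15.2,0,0,-0.11,4.24,16.7,15.2,0,0,-0.11])

```text
clock: 4.45
tcp_pos: [0.6271, 0.1263, 0.3995]
orientation: [-0.013, 0.999, 0.031, -0.001]
wrist_force: [-0.3, 0.5, -1.3]
finger_gap: 0.0266
grip_force: 39.9
```

Call:
apply_moves(moves=[0,0,0,0,0,0,0,0,0,0,0,0,0,0,0,0,0,0,0,0,0,0,0,0])

```text
clock: 4.78
tcp_pos: [0.627, 0.1226, 0.3997]
orientation: [-0.012, 1.0, 0.029, -0.001]
wrist_force: [0.1, -0.2, -0.2]
finger_gap: 0.0267
grip_force: 39.9
```

```bash
python3 - <<'E'
from h import *
s=status.get_state(); print(s['tcp_pos'],s['orientation'],s['joint_pos'].round(2))
a=cam('top')['image'][120:320,150:450]; b=cam('side')['image'][150:350,230:530]
cv2.imwrite('pics/p1.png',cv2.resize(np.hstack([a,b]),None,fx=1.33,fy=1.33,interpolation=cv2.INTER_CUBIC))
E
```

```text
[0.62698741 0.12264894 0.39966252] [-1.20100535e-02  9.99513618e-01  2.87729410e-02 -6.35714099e-04] [0.06 0.49 0.71 1.79 0.02 3.14]
```

View pics/p1.png

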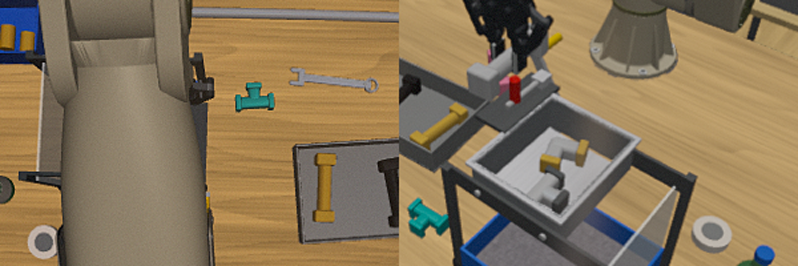

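The grip is good, but joint 6 has reached its range limit at 3.14. I turn the tool half round, which gives an equivalent grasp, while still high up.

Call:
apply_moves(moves=[0,0,0,0,0,0.12,0,0,0,0,0,0.24,0,0,0,0,0,0.36,0,0,0,0,0,0.48,0,0,0,0,0,0.6,0,0,0,0,0,0.72,0,0,0,0,0,0.84,0,0,0,0,0,0.96,0,0,0,0,0,1.08,0,0,0,0,0,1.2,0,0,0,0,0,1.32,0,0,0,0,0,1.44,0,0,0,0,0,1.56])

```text
clock: 5.97
tcp_pos: [0.6272, 0.1228, 0.3997]
orientation: [-0.008, 0.688, 0.725, -0.009]
wrist_force: [-0.2, -0.5, -0.7]
finger_gap: 0.027
grip_force: 39.9
```

Call:
apply_moves(moves=[0,0,0,0,0,0.12,0,0,0,0,0,0.24,0,0,0,0,0,0.36,0,0,0,0,0,0.48,0,0,0,0,0,0.6,0,0,0,0,0,0.72,0,0,0,0,0,0.84,0,0,0,0,0,0.96,0,0,0,0,0,1.08,0,0,0,0,0,1.2,0,0,0,0,0,1.32,0,0,0,0,0,1.44,0,0,0,0,0,1.56,0,0,0,0,0,1.56,0,0,0,0,0,1.56])

```text
clock: 7.22
tcp_pos: [0.6271, 0.123, 0.3997]
orientation: [0.001, -0.017, 1.0, -0.012]
wrist_force: [-0.3, -0.1, -1.9]
finger_gap: 0.0271
grip_force: 39.9
```

```bash
python3 - <<'E'
from h import *
from scipy.spatial.transform import Rotation as R
s=status.get_state(); q=s['orientation']; M=R.from_quat(np.r_[q[1:],q[0]]).as_matrix(); print(s['tcp_pos'],s['joint_pos'].round(2),M.round(3).tolist(),s['finger_gap'])
E
```

```text
[0.62712093 0.12298234 0.39971978] [ 0.08  0.5   0.72  1.79 -0.02  0.05] [[-0.999, -0.033, 0.002], [-0.033, 0.999, -0.024], [-0.001, -0.024, -1.0]] 0.027070561152179082
```

Call:
apply_moves(moves=[0.04,1,0,0.024,0,-0.028,0.08,1.96,0,0.024,0,-0.028,0.08,1.96,-0.8,0.024,0,-0.028,0.08,1.96,-1.8,0.024,0,-0.028,0.08,1.96,-2.8,0.024,0,-0.028,0.08,1.96,-3.6,0.024,0,-0.028,0.08,1.96,-4.1,0.024,0,-0.028,0.08,1.96,-4.1,0.024,0,-0.028,0.08,1.96,-4.1,0.024,0,-0.028])

```text
clock: 7.97
tcp_pos: [0.6289, 0.1722, 0.2964]
orientation: [-0.0, -0.003, 1.0, -0.0]
wrist_force: [-0.2, -0.5, -0.7]
finger_gap: 0.0266
grip_force: 40.0
```

```bash
python3 - <<'E'
from h import *
s=status.get_state(); print(s['tcp_pos'],s['orientation'],s['wrist_force'])
a=cam('wrist')['image']; b=cam('side')['image'][170:390,240:480]
cv2.imwrite('pics/p2.png',np.hstack([cv2.resize(a,(400,300)),cv2.resize(b,(327,300))]))
E
```

```text
[0.62885041 0.17223222 0.29643683] [-2.41115612e-04 -3.40626023e-03  9.99994117e-01 -3.24696977e-04] [-0.19151917 -0.54829814 -0.68974043]
```

View pics/p2.png

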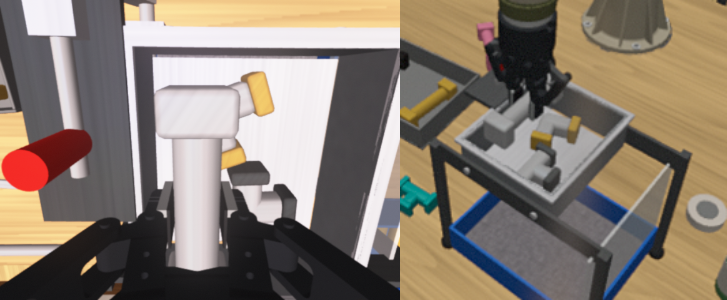

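The tube hangs over the trap's -y half, clear of the walls. I lower it, release by a small opening and retreat.

Call:
apply_moves(moves=[0,0,-0.4,0,0,0,0,0,-0.8,0,0,0,0,0,-1.05,0,0,0,0,0,-1.05,0,0,0,0,0,-1.05,0,0,0])

```text
clock: 8.48
tcp_pos: [0.6295, 0.1725, 0.2712]
orientation: [0.001, -0.004, 1.0, -0.0]
wrist_force: [-0.1, 1.0, -2.1]
finger_gap: 0.0268
grip_force: 40.0
```

Call:
apply_moves(moves=[0,0,0,0,0,0,0,0,0,0,0,0,0,0,0,0,0,0,0,0,0.4,0,0,0,0,0,1,0,0,0,0,0,2,0,0,0,0,0,3,0,0,0,0,0,4,0,0,0,0,0,5,0,0,0,0,0,5,0,0,0], claw=44)

```text
clock: 9.32
tcp_pos: [0.6301, 0.1727, 0.4018]
orientation: [0.005, -0.005, 1.0, 0.0]
wrist_force: [-0.6, 0.1, 0.2]
finger_gap: 0.0374
grip_force: 0.0
```

```bash
python3 - <<'E'
from h import *
s=status.get_state(); print(s['tcp_pos'],s['wrist_force'])
a=cam('wrist')['image']; b=cam('side')['image'][170:390,240:480]
cv2.imwrite('pics/p3.png',np.hstack([cv2.resize(a,(400,300)),cv2.resize(b,(327,300))]))
E
```

```text
[0.63012921 0.17265098 0.40184462] [-0.56025084  0.13665256  0.16684403]
```

View pics/p3.png

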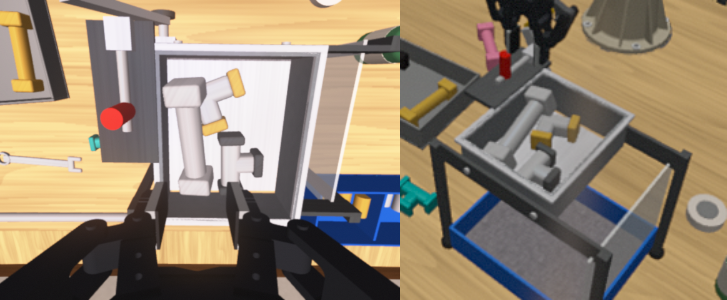

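The tube lies on the trap beside the elbow and tee: wrist crop (190,135), side crop (520,120). Now the lever grip at (0.466, 0.070, 0.318).

Call:
apply_moves(moves=[-1.2,-0.8,0,0,0,0,-2.4,-1.6,0,0,0,0,-3.6,-2.4,0,0,0,0,-4.8,-3.2,0,0,0,0,-6,-3.8,0,0,0,0,-6.56,-4.1,0,0,0,0,-6.56,-4.1,0,0,0,0,-6.56,-4.1,-1,0,0,0,-6.56,-4.1,-2,0,0,0,-6.56,-4.1,-3,0,0,0,-6.56,-4.1,-3.8,0,0,0,-6.56,-4.1,-3.8,0,0,0,-6.56,-4.1,-3.8,0,0,0], claw=64)

```text
clock: 10.5
tcp_pos: [0.4648, 0.0704, 0.2991]
orientation: [-0.001, -0.005, 1.0, -0.0]
wrist_force: [0.9, -0.5, 0.8]
finger_gap: 0.0544
grip_force: 0.0
```

```bash
python3 - <<'E'
from h import *
s=status.get_state(); print(s['tcp_pos'],s['orientation'],s['wrist_force'])
a=cam('wrist')['image']; b=cam('side')['image'][120:340,240:480]
cv2.imwrite('pics/p4.png',np.hstack([cv2.resize(a,(400,300)),cv2.resize(b,(327,300))]))
E
```

```text
[0.4648141  0.07035724 0.29913848] [-1.13477943e-03 -4.71488490e-03  9.99988239e-01 -6.08581431e-05] [ 0.87866274 -0.4809804   0.83457074]
```

View pics/p4.png

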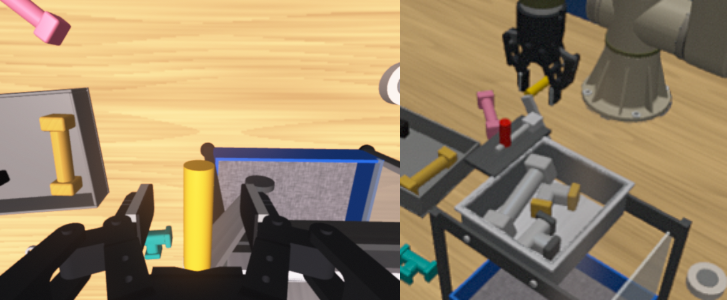

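The yellow grip sits midway between the fingers at (198,215) in the wrist crop. I close on it.

Call:
apply_moves(moves=[0,0,0.28,0,0,0,0,0,0.28,0,0,0,0,0,0.28,0,0,0,0,0,0.28,0,0,0,0,0,0.28,0,0,0,0,0,0.28,0,0,0,0,0,0.28,0,0,0,0,0,0.28,0,0,0], claw=0, newtons=40)

```text
clock: 11.27
tcp_pos: [0.4663, 0.0705, 0.309]
orientation: [0.002, -0.005, 1.0, 0.0]
wrist_force: [-0.1, 2.4, 6.3]
finger_gap: 0.0145
grip_force: 38.9
```

Call:
apply_moves(moves=[0,0.23,0.13,0,0,0,0,0.46,0.25,0,0,0,0,0.71,0.36,0,0,0,0,0.95,0.45,0,0,0,0,1.21,0.53,0,0,0,0,1.46,0.59,0,0,0,0,1.72,0.64,0,0,0,0,1.98,0.68,0,0,0,0,2.25,0.7,0,0,0,0,2.51,0.71,0,0,0])

```text
clock: 12.1
tcp_pos: [0.4665, 0.1311, 0.3272]
orientation: [0.003, -0.004, 1.0, -0.003]
wrist_force: [1.9, -7.5, 7.9]
finger_gap: 0.0147
grip_force: 40.4
```

Call:
apply_moves(moves=[0,0.26,-0.01,0,0,0,0,0.53,-0.03,0,0,0,0,0.79,-0.07,0,0,0,0,1.05,-0.12,0,0,0,0,1.3,-0.18,0,0,0,0,1.55,-0.26,0,0,0,0,1.8,-0.35,0,0,0,0,2.04,-0.46,0,0,0,0,2.28,-0.58,0,0,0,0,2.28,-0.58,0,0,0,0,2.28,-0.58,0,0,0,0,2.28,-0.58,0,0,0])

```text
clock: 13.1
tcp_pos: [0.4667, 0.1893, 0.3122]
orientation: [0.003, -0.004, 1.0, -0.001]
wrist_force: [2.4, -2.6, 5.1]
finger_gap: 0.0147
grip_force: 40.6
```

```bash
python3 - <<'E'
from h import *
s=status.get_state(); print(s['tcp_pos'],s['orientation'],s['wrist_force'],s['grip_force'])
b=cam('side')['image'][120:440,240:480]
cv2.imwrite('pics/p5.png',cv2.resize(b,None,fx=1.8,fy=1.8))
E
```

```text
[0.46667475 0.18929723 0.31216093] [ 2.63533544e-03 -4.16712483e-03  9.99987389e-01 -9.55358263e-04] [ 2.4089997  -2.58609083  5.1485561 ] 40.581645369529724
```

View pics/p5.png

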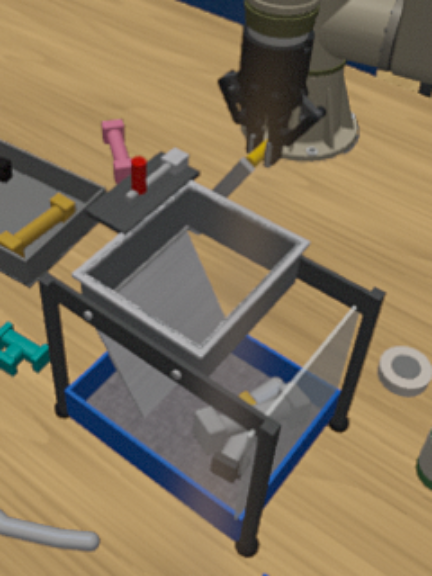

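The trap is open and the fittings lie in the blue tray: tube nuts at about (210,420), brass nut at (245,397), tee at (225,465). Nothing hangs in the box. Now I swing it shut.

Call:
apply_moves(moves=[0,-0.24,0.12,0,0,0,0,-0.48,0.22,0,0,0,0,-0.73,0.32,0,0,0,0,-0.98,0.4,0,0,0,0,-1.23,0.46,0,0,0,0,-1.49,0.51,0,0,0,0,-1.75,0.55,0,0,0,0,-2.02,0.57,0,0,0,0,-2.28,0.58,0,0,0,0,-2.54,0.57,0,0,0,0,-2.81,0.55,0,0,0,0,-3.07,0.51,0,0,0,0,-3.33,0.46,0,0,0,0,-3.58,0.4,0,0,0,0,-3.84,0.32,0,0,0,0,-4.08,0.22,0,0,0,0,-4.33,0.12,0,0,0,0,-4.56,0,0,0,0,0,-4.79,-0.13,0,0,0,0,-4.79,-0.13,0,0,0])

```text
clock: 14.82
tcp_pos: [0.4662, 0.0715, 0.3087]
orientation: [0.002, -0.005, 1.0, 0.002]
wrist_force: [2.7, 5.3, 3.9]
finger_gap: 0.0146
grip_force: 42.2
```

Call:
apply_moves(moves=[0,-0.08,-0.05,0,0,0,0,-0.16,-0.1,0,0,0,0,-0.16,-0.1,0,0,0,0,-0.16,-0.1,0,0,0,0,-0.16,-0.1,0,0,0])

```text
clock: 15.23
tcp_pos: [0.4662, 0.0691, 0.3069]
orientation: [0.003, -0.005, 1.0, 0.003]
wrist_force: [1.5, 11.2, 8.3]
finger_gap: 0.0143
grip_force: 43.2
```

Call:
apply_moves(moves=[0,-0.1,-0.06,0,0,0,0,-0.2,-0.12,0,0,0,0,-0.2,-0.12,0,0,0,0,-0.2,-0.12,0,0,0,0,-0.2,-0.12,0,0,0])

```text
clock: 15.65
tcp_pos: [0.4662, 0.0687, 0.3066]
orientation: [0.005, -0.007, 1.0, 0.008]
wrist_force: [-3.1, 29.8, 23.4]
finger_gap: 0.0146
grip_force: 45.1
```

The trap is at its stop: force rose to 38 N with no motion. I relax, release and rise.

Call:
apply_moves(moves=[0,0.16,0.12,0,0,0,0,0.16,0.12,0,0,0])

```text
clock: 15.82
tcp_pos: [0.4662, 0.0691, 0.3069]
orientation: [0.003, -0.006, 1.0, 0.004]
wrist_force: [1.1, 14.1, 8.7]
finger_gap: 0.0146
grip_force: 43.4
```

Call:
apply_moves(moves=[0,0,0,0,0,0,0,0,0,0,0,0,0,0,0,0,0,0,0,0,0,0,0,0,0,0,0,0,0,0,0,0,1,0,0,0,0,0,2.2,0,0,0,0,0,3.4,0,0,0,0,0,4.2,0,0,0,0,0,4.2,0,0,0], claw=60)

```text
clock: 16.65
tcp_pos: [0.4664, 0.0647, 0.4142]
orientation: [0.004, -0.004, 1.0, -0.0]
wrist_force: [0.9, -0.4, 0.2]
finger_gap: 0.0511
grip_force: 0.0
```

```bash
cat > m.py <<'E'
from h import *
st=status.get_state(); print(st['tcp_pos'],st['orientation'].round(3),st['wrist_force'].round(1),st['joint_pos'].round(2))
s=cam('side'); hs=cv2.cvtColor(s['image'],cv2.COLOR_BGR2HSV)
def bl(lo,hi,roi,k=3):
    x0,y0,x1,y1=roi; n,l,sts,ce=cv2.connectedComponentsWithStats(cv2.inRange(hs[y0:y1,x0:x1],np.array(lo),np.array(hi)))
    o=np.argsort(-sts[1:,4])[:k]+1; return [(sts[i,4],(ce[i]+[x0,y0])) for i in o]
k=bl((0,150,60),(6,255,255),(270,180,345,240),1)[0]; print('knob',k,on_z(s,[k[1]],.3216))
g=bl((18,180,100),(35,255,255),(310,150,400,210),1)[0]; print('grip',g,on_z(s,[g[1]],.3197))
for a,p in bl((15,100,60),(30,255,255),(285,290,430,410)): print('gold in tray',a,p,(on_z(s,[p],.025)-[.63,.234,0]).round(3))
E
python3 m.py
```

```text
[0.46644116 0.06467186 0.41419251] [ 0.004 -0.004  1.    -0.   ] [ 0.9 -0.4  0.2] [-0.03  0.11  0.22  1.67 -0.   -0.04]
knob (np.int32(141), array([316.69503546, 216.60283688])) [[0.59325553 0.10484596 0.3216    ]]
grip (np.int32(128), array([341.984375, 182.28125 ])) [[0.46401229 0.07104993 0.3197    ]]
gold in tray 1840 [307.75326087 391.91304348] [[ 0.152 -0.002  0.025]]
gold in tray 1490 [412.8885906  389.43758389] [[0.006 0.17  0.025]]
gold in tray 1055 [404.85023697 302.43886256] [[-0.187  0.031  0.025]]
```

Call:
apply_moves(moves=[1.4,0.3,0,0,0,0,2.8,0.6,0,0,0,0,4.2,0.9,0,0,0,0,5.6,1.2,0,0,0,0,6.8,1.57,0,0,0,0,6.8,1.57,0,0,0,0,6.8,1.57,-1,0,0,0,6.8,1.57,-2,0,0,0,6.8,1.57,-3,0,0,0,6.8,1.57,-3.8,0,0,0,6.8,1.57,-4,0,0,0,6.8,1.57,-4,0,0,0,6.8,1.57,-4,0,0,0], claw=0)

```text
clock: 17.78
tcp_pos: [0.635, 0.1041, 0.3104]
orientation: [0.0, -0.004, 1.0, -0.0]
wrist_force: [0.6, 0.6, 0.2]
finger_gap: -0.0001
grip_force: 0.0
```

Call:
apply_moves(moves=[-0.3,0,0,0,0,0,-0.6,0,0,0,0,0,-0.9,0,0,0,0,0,-1.2,0,0,0,0,0,-1.5,0,0,0,0,0,-1.8,0,0,0,0,0,-2,0,0,0,0,0,-2,0,0,0,0,0,-2,0,0,0,0,0])

```text
clock: 18.53
tcp_pos: [0.5843, 0.1043, 0.31]
orientation: [-0.0, -0.005, 1.0, -0.0]
wrist_force: [0.5, 0.3, -0.5]
finger_gap: 0.0005
grip_force: 0.0
```

Call:
apply_moves(moves=[-0.15,0,0,0,0,0,-0.3,0,0,0,0,0,-0.45,0,0,0,0,0,-0.45,0,0,0,0,0,-0.45,0,0,0,0,0])

```text
clock: 18.95
tcp_pos: [0.5749, 0.1044, 0.3099]
orientation: [0.001, -0.005, 1.0, -0.0]
wrist_force: [4.3, -0.1, -0.5]
finger_gap: 0.0
grip_force: 2.8
```

```bash
python3 m.py | head -4
```

```text
[0.57485973 0.10435022 0.30991109] [ 0.001 -0.005  1.    -0.   ] [ 4.3 -0.1 -0.5] [ 0.04  0.32  0.23  1.48 -0.    0.03]
knob (np.int32(15), array([330.46666667, 215.26666667])) [[0.57232503 0.12396532 0.3216    ]]
grip (np.int32(68), array([346.17647059, 179.51470588])) [[0.44953647 0.07193732 0.3197    ]]
gold in tray 1843 [307.76776994 391.89527944] [[ 0.152 -0.002  0.025]]
```

Call:
apply_moves(moves=[-0.2,0,0,0,0,0,-0.4,0,0,0,0,0,-0.6,0,0,0,0,0,-0.6,0,0,0,0,0,-0.6,0,0,0,0,0])

```text
clock: 19.42
tcp_pos: [0.5741, 0.1044, 0.3107]
orientation: [0.015, -0.004, 1.0, 0.001]
wrist_force: [47.9, 3.1, -16.3]
finger_gap: -0.0001
grip_force: 24.0
```

Call:
apply_moves(moves=[-0.2,0,0,0,0,0,-0.4,0,0,0,0,0,-0.4,0,0,0,0,0,-0.4,0,0,0,0,0])

```text
clock: 19.75
tcp_pos: [0.5737, 0.1043, 0.3112]
orientation: [0.024, -0.003, 1.0, 0.001]
wrist_force: [77.7, 3.8, -28.8]
finger_gap: -0.0003
grip_force: 38.2
```

The bolt stopped hard at TCP x 0.574, which puts the knob near 0.554, the predicted home position. I back off, rise clear and verify.

Call:
apply_moves(moves=[0.5,0,0,0,0,0,1,0,0,0,0,0,2,0,0,0,0,0,2,0,1,0,0,0,2,0,2.4,0,0,0,2,0,3.8,0,0,0,2,0,5.2,0,0,0,2,-1.5,5.2,0,0,0,2,-3,5.2,0,0,0,2,-4.5,5.2,0,0,0,2,-6,5.2,0,0,0,2,-7.5,5.2,0,0,0,2,-9,5.2,0,0,0,2,-10.5,5.2,0,0,0,2,-10.5,5.2,0,0,0])

```text
clock: 21.0
tcp_pos: [0.598, -0.1645, 0.4379]
orientation: [-0.002, -0.001, 1.0, -0.001]
wrist_force: [0.3, 1.0, -0.6]
finger_gap: -0.0001
grip_force: 0.0
```

```bash
cat >> m.py <<'E'
print('--')
c=cam('top'); ht=cv2.cvtColor(c['image'],cv2.COLOR_BGR2HSV)
def one(h,lo,hi,roi):
    x0,y0,x1,y1=roi; n,l,q,ce=cv2.connectedComponentsWithStats(cv2.inRange(h[y0:y1,x0:x1],np.array(lo),np.array(hi))); i=1+np.argmax(q[1:,4]); return ce[i]+[x0,y0],q[i]
a,_=one(ht,(0,150,80),(6,255,255),(275,200,305,260)); print('knob top',a,on_z(c,[a],.339)); a,_=one(ht,(20,215,120),(35,255,255),(285,255,325,310)); print('grip top',a,on_z(c,[a],.32))
# bluish tray and fittings seen by the side camera
im=s['image']
P=np.array([[.63-.105,.232-.13,.01],[.63+.105,.232-.13,.01],[.63+.105,.232+.13,.01],[.63-.105,.232+.13,.01]]); print('tray floor px',proj(s,P).round(0).tolist())
# 1st vs now: what changed in the tray region
old=cv2.imread('pics/side0.png'); d=cv2.absdiff(old,im).max(2); m=np.zeros_like(d); cv2.fillPoly(m,[cv2.convexHull(proj(s,np.vstack([P,P+[0,0,.19]])).astype(np.int32))],255)
d=cv2.medianBlur(((d>25)&(m>0)).astype(np.uint8),3); n,l,q,ce=cv2.connectedComponentsWithStats(d)
for i in range(1,n):
    if q[i,4]>25: x,y,w,h,ar=q[i]; print(q[i],(on_z(s,[[x,y+h/2],[x+w,y+h/2],[x+w/2,y],[x+w/2,y+h]],.03)[:,:2]-[.63,.233]).round(3).tolist(), im[l==i].mean(0).round())
E
python3 m.py
```

```text
[ 0.59804345 -0.16454146  0.43793646] [-0.002 -0.001  1.    -0.001] [ 0.3  1.  -0.6] [-0.4   0.49  0.81  1.89 -0.   -0.4 ]
knob (np.int32(128), array([328.390625 , 207.4296875])) [[0.55513989 0.10481554 0.3216    ]]
grip (np.int32(127), array([342.03149606, 182.17322835])) [[0.46361619 0.07088118 0.3197    ]]
gold in tray 1841 [307.77620858 391.92069527] [[ 0.152 -0.002  0.025]]
gold in tray 1489 [412.91067831 389.42243116] [[0.006 0.17  0.025]]
gold in tray 1055 [404.80853081 302.43886256] [[-0.187  0.031  0.025]]
--
knob top [287.81944444 238.23611111] [[0.55508791 0.10120164 0.339     ]]
grip top [303.81683168 282.41584158] [[0.46665239 0.06739041 0.32      ]]
tray floor px [[334.0, 294.0], [279.0, 348.0], [370.0, 416.0], [421.0, 348.0]]
[334 256  39  56 913] [[-0.119, -0.142], [-0.184, -0.063], [-0.235, -0.164], [-0.078, -0.049]] [173. 172. 173.]
[373 329  37  20 291] [[-0.043, 0.033], [-0.098, 0.1], [-0.094, 0.051], [-0.048, 0.081]] [135. 142. 146.]
[349 346  21  14 163] [[0.022, 0.012], [-0.008, 0.049], [-0.008, 0.019], [0.022, 0.041]] [142. 143. 145.]
[357 360  21  28 267] [[0.054, 0.057], [0.025, 0.093], [0.011, 0.055], [0.066, 0.094]] [102. 105. 111.]
```

```bash
python3 -c "
from workcell import job; print(job.hand_in())"
```

```text
the job is handed in; nothing more can be done
None
```

I handed the job in: the chrome tube, elbow and tee are in the blue tray, the trap is pushed shut to its stop, and the bolt is against its home stop (about 38 mm of measured travel); the hand-in returned no verdict.

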